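# Snap a copper tube into a pipe clip

## Task

Lift the plain 22 mm copper tube (the one without collars, not the thin one) out of the divided bin, lay it across the pair of wooden V rests and let go, so that you can take it again near one end. Then lay it, centred lengthwise, along the mouth of the spring pipe clip and press it down until it snaps fully home, without leaning hard on it. Leave the two other tubes in their lanes and everything else on the bench where it is.

Things in the scene. Friction and masses are not known exactly. Their poses are not given: they have to be found in the camera images.
- tube: the plain copper tube to be mounted: 22 mm in diameter over its whole length, 160 mm long, about 0.1 kg. At the start it lies in one of the three lanes of the bin (which one varies) and can roll 4 mm either way. Origin at its centre, on its axis; x along its axis (its ends are alike; y and z turn as it rolls)
- bin: fixed grey plastic bin, 186 mm (x) by 250 mm (y), walls 60 mm tall and 5 mm thick; origin under its centre, x along the lanes. Three lanes at y = -70, 0 and +70 mm hold one tube each: at both ends of the bin, from 30 to 88 mm from the middle, they are troughs 30 mm wide between ribs 54 mm high, floor at 20 mm, so a 22 mm tube's axis is at 31 mm
- bin_bay (a point): centre of the hand bay, the open space across the middle of the bin (60 mm along the tubes, over the bin's full width), 31 mm above the bench. It has no ribs and its floor is at 5 mm: only here can fingers go down on both sides of a tube, so tubes are taken by their middle
- tube_thin: copper tube lying in another lane of the bin: 15 mm thick, 160 mm long; to be left in its lane. Origin at its centre, x along it
- tube_collar: copper tube lying in another lane of the bin: 22 mm thick, 160 mm long, with a 28 mm thick collar (coupling, 26 mm long) at either end; to be left in its lane. Origin at its centre, x along it
- rests: fixed wooden stand: plank 110 mm (x) by 60 mm, 12 mm thick, carrying two upright V blocks, each 10 mm thick, at x = -33 and +33 mm, reaching 50 mm high and 25 mm to either side. Origin under its centre; a tube lies along x in the two Vs. Fingers can go between the blocks (56 mm clear) or outside them
- rest_seat (a point): point on the rests where the centre of a 22 mm tube lies when it rests in both Vs (45 mm above the bench); axes as the rests
- clip: fixed spring pipe clip on a plywood board, 130 mm (x) by 100 mm by 12 mm; the clip is 50 mm long along x and 33 mm wide. Origin under its centre; the tube is to lie along x. Two steel spring jaws carry round 6 mm lips along x, 12 mm either side of the middle, lip axes 46 mm and tops 49 mm above the bench. The clip must not be loaded with over 40 N
- clip_mouth (a point): centre of a 22 mm tube that lies on the two lips, not yet pressed (53 mm above the bench, 14 to 15 mm above home). Pressed straight down over its middle the lips spread (a peak of 10 to 18 N, within the first 9 mm), let it past and close over it; it then stops on a firm saddle with its top 49 mm above the bench, level with the lips. The shut fingers can press on its top
- clip_seat (a point): point in the clip where the centre of a 22 mm tube lies when it is fully home (38 mm above the bench); axes as the clip
- elbow: loose copper elbow lying on the bench, legs about 40 mm, 22 to 28 mm thick; leave alone. Origin at its corner
- tee: loose copper tee lying on the bench, about 84 mm by 56 mm, 24 mm thick; leave alone. Origin where its axes cross
- spool: solder spool standing on the bench, 56 mm across, 40 mm tall; leave alone. Origin under its centre
- flux_tin: round steel tin on the bench, 64 mm across, 45 mm tall; leave alone. Origin under its centre

How it is judged:
By the outcome, as a careful person would: the job done as asked, in the order asked, and still so for the second after the job is handed in, with the robot touching nothing.
It also fails if it takes over 61 s, if anything falls off the work surface, if the arm or the gripper's body presses on something with over 40 N, if the wrist force passes 120 N, or if a joint passes its speed limit or range.

## Robot

A 6-joint arm with a two-finger parallel gripper is mounted at the origin on the work surface. World frame = base frame: x ahead of the robot, y to its left, z up, the work surface at z = 0. Lengths are in m, angles in rad, forces in N, time in s.
With the tool pointing down it reaches from about 0.35 to 0.775 m from the base axis. Payload 7.3 kg.
Tool frame: the origin (TCP) lies on the centre line of the jaws, within the pads' length; the fingertips stand 25 mm ahead of it and the grasp point (between the pads) lies 6 mm ahead of it; z points along the fingers, y is the line along which they close (so a half turn about z gives the same grasp; the last joint's range is limited). The gripper opens to 92 mm and grips with 3 to 60 N. Pads are 19 mm wide; open, the fingers measure 130 mm over their backs; the gripper's body (75 mm by 190 mm) begins 47 mm behind the grasp point.
Start: joints at [-1.277, 0.342, 1.524, -0, 1.275, -0.146], TCP at [0.224, -0.475, 0.252] pointing down, gripper open.
Joint ranges: [-2.53, 2.53], [-0.77, 2.02], [0.04, 2.7], [-1, 4.14], [0.28, 2.66], [-3.11, 3.11]. Speed limits (rad/s): [2.57, 2.57, 3.14, 3.14, 3.14, 3.14].

## Interface

Orientations are given as [roll, pitch, yaw] about the fixed x, y, z axes, in that order (R = Rz(yaw) Ry(pitch) Rx(roll)).
In Python, from cell import status, read_camera, camera_info, ticket, models gives the robot as it stands.
- The arm moves only by the tool send_rows, never from a script. Its argument "plan" is a list of rows, each an object with "offset": the shift along the tool's x, y, z in mm, a list of three; "yaw": the turn about the tool's z in rad. In form: [{"offset": [dx, dy, dz], "yaw": yaw}, ...]. A call has 1 to 20 rows; each row shifts and turns the commanded pose from where the row before left it, along the tool's axes as they then stand; what a row does not reach is not made up. A row lasts 1/10 s, in which the tool goes at most 50 mm and 8.59 degrees, less where a joint would pass 70% of its speed; a pose out of reach is approached as far as the arm can. A call is refused whole if a number of a shift passes 50 or a number of a turn 0.15, either way. A call with a gripper value outside its range is refused whole. "hand" is the closure, from 0 (fully open) to 1 (shut), set as the call begins (left out, the last holds). The fingers move at their own pace and stop on an object; "squeeze" is the grip in N (left out, the last holds). Time passes only in rows, so rows that do not move let the fingers close. It gives the time, the measured TCP pose, the force, the opening and the grip force at its end, in the units of the state.
- status.observe(): the state, without advancing time (a new reading comes with each control period).
- read_camera(name): name is "scene" or "top" or "wrist"; returns the picture (480x640x3 uint8, red, green, blue); there is no depth.
- camera_info(name): a dict with "vfov" (degrees; the focal length in pixels is half the picture's height over the tangent of half this angle, whatever the lens; pixels are square), "cx", "cy" (the principal point, pixels), "distortion" ([k1, k2, p1, p2, k3] as OpenCV has them; the pictures are not rectified), "origin" and "attitude" of the camera in the world. Camera axes: x right, y down, z forward; pixel columns grow to the right and rows downward; lengths in m; the calibration is good to about 2 mm. A picture is of the moment at which its call begins: read the wrist's pose just before it. camera_info takes no time and is no camera call; for the wrist camera it gives the pose at the moment of the call.
- ticket.hand_in(): hands the job in; it is judged then, once.
Trained networks look in the newest picture that a camera, given by its name, has taken for a name from the list of things; names that differ only in an ending like _2 or _b are one class to them, and where a whole thing is asked for, a point or a joint stands for the part that bears it (a point fixed in the world has none). Each returns a list of dicts, best first, with "conf" (0 to 1); they miss things now and then, are a little off and sometimes report something else, mostly with a low value. They report only what shows in the picture. A call takes as long as a camera call.
- models.regions_of(camera, label): "mask" (480x640 bool, what is visible of it) and "extent" ([left, top, right, bottom] in pixels, round what is visible of it).
The state is a dict: "time": time; "qpos": joint angles; "qvel": joint speeds; "joint_efforts": joint torques, N m; "tool_pos": TCP position; "tool_rot": TCP orientation; "contact_force": force on the tool from outside, world axes, zero at the start; "torque": the same for the moment, N m; "opening": finger opening in m; "grip_force": force on a finger pad.
Only numpy, scipy, OpenCV 4.12 (cv2) and the standard library are available. Lean on these libraries where they do the work, as an engineer would, in place of code of your own. Each camera call takes 0.05 s, during which the arm holds its last target. There are 200 camera calls.

## Working session

There is one attempt and no reset: what is moved stays moved. The work goes in short steps, Python scripts to look and compute and a tool call to move; the robot and the scene stay as the last step left them, time stands still between calls to the robot, and variables do not carry over. Pictures are saved under pics/ and viewed, at most 10 in all, crops included, and the job is handed in when it is done.

Besides the shell and the picture viewer there is one more tool, called after "Call:" as a command line: name --argument value ..., lists and objects as JSON in quotes. send_rows: Moves the arm, as the interface text tells. Its arguments: {"type":"object","properties":{"plan":{"type":"array"},"hand":{"type":"number"},"squeeze":{"type":"number"}},"required":["plan"]}

```bash
mkdir -p pics; ls; python3 - <<'E'
from cell import status, read_camera, camera_info
import cv2
s=status.observe();print(s)
ims=[]
for n in("top","scene"):
    im=read_camera(n);print(n,camera_info(n));cv2.imwrite(f"pics/{n}0.png",im[:,:,::-1])
print(status.observe()['time'])
E
```

```text
pics
{'time': 0.0, 'qpos': array([-1.27701251e+00,  3.42750318e-01,  1.52505694e+00,  7.96989632e-06,
        1.27537812e+00, -1.45988210e-01]), 'qvel': array([-2.63080739e-05, -8.54856216e-04,  2.18237718e-04, -4.41042829e-04,
       -9.85821174e-04,  8.15187514e-04]), 'joint_efforts': array([-5.21773145e-04, -4.31248462e+01, -2.44215560e+01,  7.16139749e-02,
        5.58968622e-02, -1.13845317e-04]), 'tool_pos': array([ 0.22342649, -0.47466488,  0.25101667]), 'tool_rot': array([-3.14001798e+00, -2.39234054e-04,  4.39769509e-01]), 'contact_force': array([-0.59862159,  0.04160279, -0.1622862 ]), 'torque': array([-0.00326037,  0.03788598,  0.0216887 ]), 'grip_force': 0.0, 'opening': 0.09153022976530273}
top {'vfov': 47.02931245708423, 'cx': 316.401387290777, 'cy': 243.12698617809107, 'distortion': array([-0.07218199,  0.        ,  0.        ,  0.        ,  0.        ]), 'origin': array([0.41215605, 0.04926667, 1.11174729]), 'attitude': array([-2.99461011,  0.01095496, -1.55286251])}
scene {'vfov': 54.9677767001384, 'cx': 315.47826881893127, 'cy': 234.96808901335572, 'distortion': array([-0.02135599,  0.        ,  0.        ,  0.        ,  0.        ]), 'origin': array([ 0.80704679, -0.35858396,  0.82918901]), 'attitude': array([-2.59975066,  0.00321383,  0.53437477])}
0.1
```

View pics/top0.png

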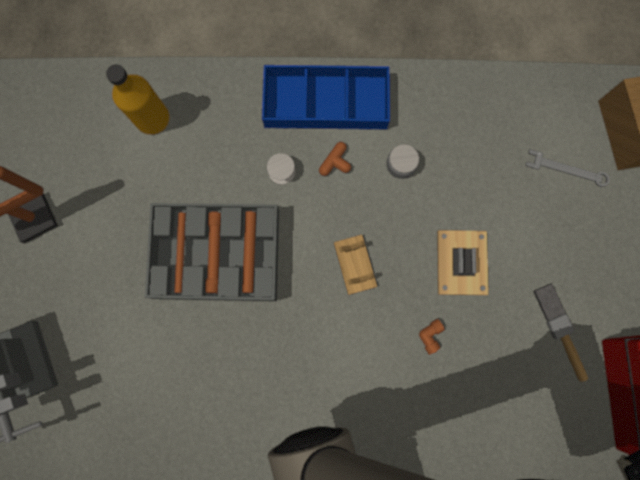

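View pics/scene0.png

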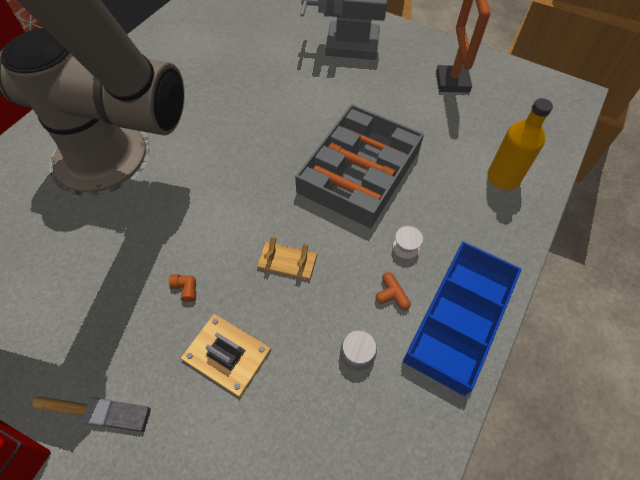

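The top view shows the bin at (213,252) with tubes at columns 180 (thin), 213 and 249, the rests at (356,264), and the clip at (464,262). In the scene view the same things are at (358,163), (288,258) and (225,352).

```bash
cat > h.py <<'E'
import numpy as np, cv2
from scipy.spatial.transform import Rotation as R
from cell import status, read_camera, camera_info, models
def K(i):
    f=240/np.tan(np.radians(i['vfov'])/2); return np.array([[f,0,i['cx']],[0,f,i['cy']],[0,0,1]])
def back(i,uv,z):
    uv=np.asarray(uv,float).reshape(-1,1,2)
    n=cv2.undistortPoints(uv,K(i),np.array(i['distortion'])).reshape(-1,2)
    d=np.c_[n,np.ones(len(n))]@R.from_euler('xyz',i['attitude']).as_matrix().T
    o=np.array(i['origin']); return o+d*((z-o[2])/d[:,2])[:,None]
def proj(i,P):
    M=R.from_euler('xyz',i['attitude']).as_matrix().T
    return cv2.projectPoints(np.asarray(P,float).reshape(-1,3),cv2.Rodrigues(M)[0],-M@np.array(i['origin']),K(i),np.array(i['distortion']))[0].reshape(-1,2)
def axis(i,mask,z):
    "centroid and principal direction of a mask laid on the plane z"
    v,u=np.nonzero(mask); p=back(i,np.c_[u,v],z)[:,:2]
    (c,s,a)=cv2.minAreaRect((p*1000).astype(np.float32))
    w,V=np.linalg.eigh(np.cov(p.T)); d=V[:,1]
    return np.array(c)/1000, np.array(s), a, p.mean(0), np.arctan2(d[1],d[0])
E
python3 - <<'E'
from h import *
im=read_camera("top");i=camera_info("top")
for n,z in (("tube",.031),("tube_thin",.0275),("tube_collar",.031),("bin",.06),("rests",.012),("clip",.012)):
    for r in models.regions_of("top",n)[:3]:
        print(n,round(r['conf'],2),np.round(r['extent']),r['mask'].sum(),*[np.round(x,3) for x in axis(i,r['mask'],z)])
cv2.imwrite("pics/bin.png",cv2.resize(im[195:310,140:290],None,fx=5,fy=5,interpolation=2)[:,:,::-1])
E
```

```text
tube 0.56 [244. 211. 255. 297.] 929 [0.551 0.198] [163.874  23.272] 0.414 [0.552 0.198] -3.135
tube_thin 0.78 [173. 213. 184. 297.] 498 [0.549 0.336] [157.094  14.566] 0.732 [0.543 0.336] -3.13
tube_collar 0.97 [204. 214. 223. 289.] 949 [0.553 0.269] [158.512  26.848] 0.17 [0.552 0.269] -3.135
tube_collar 0.41 [388. 141. 420. 178.] 806 [ 0.742 -0.108] [60.582 68.633] 46.446 [ 0.743 -0.108] 2.69
tube_collar 0.27 [170. 212. 185. 295.] 517 [0.549 0.335] [158.652  14.598] 0.732 [0.548 0.335] -3.133
bin 0.75 [143. 203. 280. 303.] 10545 [0.549 0.265] [259.608 191.317] 89.889 [0.549 0.268] 1.548
bin 0.47 [242. 211. 256. 295.] 949 [0.547 0.194] [159.509  25.29 ] 0.01 [0.546 0.194] 3.13
rests 0.8 [336. 237. 377. 295.] 1694 [ 0.532 -0.014] [112.294  63.205] 15.725 [ 0.532 -0.014] -2.853
clip 0.87 [436. 230. 490. 295.] 3193 [ 0.541 -0.23 ] [102.639 128.993] 89.301 [ 0.54  -0.229] -3.107
```

View pics/bin.png

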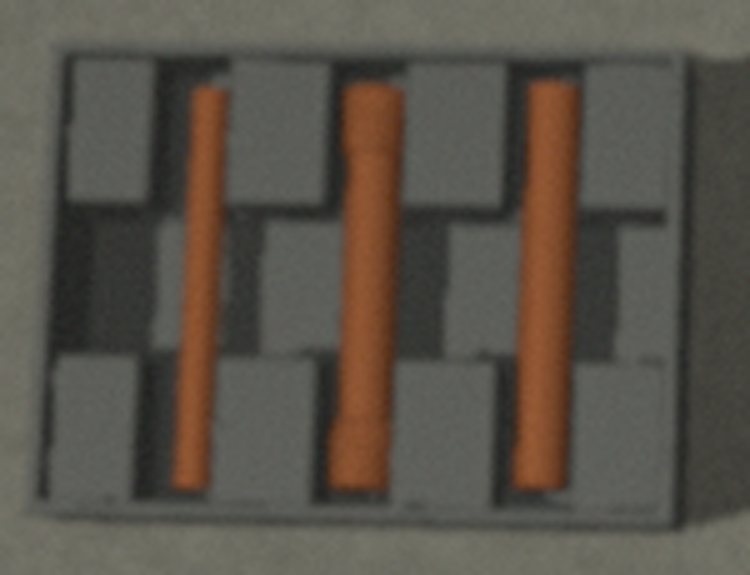

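The crop shows collars at both ends of the middle tube. The right-hand one, at column 249 of the full picture, is the plain 22 mm tube, which agrees with the networks. I'll go past the clip and the rests on the way and take closer wrist views.

Call:
send_rows --plan '[{"offset":[0,0,0],"yaw":0.147},{"offset":[0,0,0],"yaw":0.147},{"offset":[0,0,0],"yaw":0.146},{"offset":[32,-24,0],"yaw":0},{"offset":[32,-24,0],"yaw":0},{"offset":[32,-24,0],"yaw":0},{"offset":[32,-24,0],"yaw":0},{"offset":[32,-24,0],"yaw":0},{"offset":[32,-24,0],"yaw":0},{"offset":[32,-24,0],"yaw":0},{"offset":[32,-24,0],"yaw":0},{"offset":[32,-24,0],"yaw":0},{"offset":[0,0,0],"yaw":0},{"offset":[0,0,0],"yaw":0},{"offset":[0,0,0],"yaw":0}]'

```text
time: 1.95
tool_pos: [0.5109, -0.2596, 0.2516]
tool_rot: [3.141, 0.001, -0.001]
contact_force: [0.5, -0.5, 0.8]
opening: 0.0918
grip_force: 0.0
```

```bash
python3 - <<'E'
from h import *
s=status.observe();i=camera_info("wrist");im=read_camera("wrist")
print(s['time'],s['tool_pos'],s['tool_rot'],i)
T=R.from_euler('xyz',s['tool_rot']).as_matrix()
print("cam in tool",T.T@(i['origin']-s['tool_pos']))
for n in("clip","rests","clip_mouth"):
    for r in models.regions_of("wrist",n)[:2]:
        print(n,round(r['conf'],2),np.round(r['extent']),r['mask'].sum(),*[np.round(x,3) for x in axis(i,r['mask'],.012)])
cv2.imwrite("pics/w1.png",im[:,:,::-1])
E
```

```text
1.95 [ 0.51093573 -0.25961404  0.25162439] [ 3.14144356e+00  5.67660954e-04 -7.74239632e-04] {'vfov': 67.99563792009928, 'cx': 318.99610684836847, 'cy': 236.87704853639374, 'distortion': array([-0.05963506,  0.        ,  0.        ,  0.        ,  0.        ]), 'origin': array([ 0.59508075, -0.25940689,  0.38443851]), 'attitude': array([ 2.82722144e+00,  3.78758975e-04, -1.57086031e+00])}
cam in tool [ 0.08406943 -0.00025249 -0.1328619 ]
clip 0.88 [241. 112. 343. 237.] 11534 [ 0.54 -0.23] [130.383  98.889] 0.228 [ 0.544 -0.23 ] -3.133
rests 0.85 [ 35. 127. 139. 236.] 6170 [ 0.531 -0.007] [110.385  87.991] 15.84 [ 0.535 -0.014] -2.841
clip_mouth 0.71 [240. 114. 339. 238.] 11726 [ 0.54 -0.23] [100.067 129.675] 89.806 [ 0.543 -0.23 ] 3.139
```

View pics/w1.png

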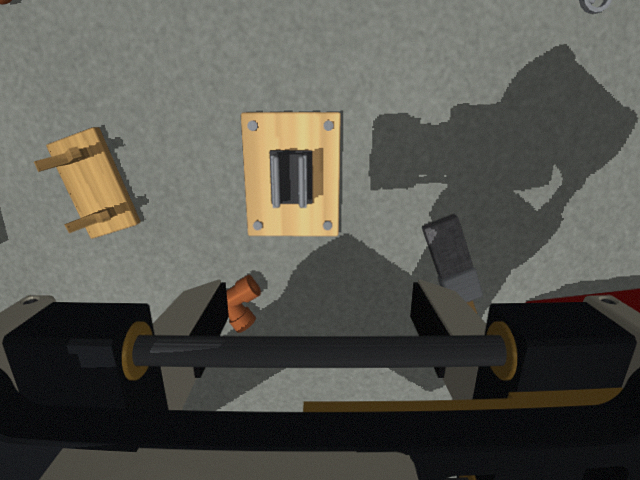

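Wrist view: the clip board spans (241–343, 112–237) with its lips at columns 276 and 303. The rests plank has corners near (48,144), (98,126), (137,222) and (92,237). I'll compute from these, then go to the bin.

```bash
python3 - <<'E'
from h import *
i=camera_info("wrist")
print(back(i,[(48,144),(98,126),(138,222),(92,237)],.012).round(4))
print("lips",back(i,[(275,152),(275,207),(304,152),(304,206)],.049).round(4))
E
```

```text
[[ 0.5775  0.0266  0.012 ]
 [ 0.5942 -0.0323  0.012 ]
 [ 0.4915 -0.0597  0.012 ]
 [ 0.4741 -0.0029  0.012 ]]
lips [[ 0.5686 -0.219   0.049 ]
 [ 0.5164 -0.2171  0.049 ]
 [ 0.5685 -0.2458  0.049 ]
 [ 0.5174 -0.2452  0.049 ]]
```

Call:
send_rows --plan '[{"offset":[3,-45,0],"yaw":0},{"offset":[3,-45,0],"yaw":0},{"offset":[3,-45,0],"yaw":0},{"offset":[3,-45,0],"yaw":0},{"offset":[3,-45,0],"yaw":0},{"offset":[-5,-40,0],"yaw":0},{"offset":[-10,-40,0],"yaw":0},{"offset":[-10,-40,0],"yaw":0},{"offset":[-10,-40,0],"yaw":0},{"offset":[-5,-30,0],"yaw":0},{"offset":[0,-20,0],"yaw":0},{"offset":[0,-20,0],"yaw":0},{"offset":[0,0,0],"yaw":0},{"offset":[0,0,0],"yaw":0},{"offset":[0,0,0],"yaw":0}]' --hand 0.46

```text
time: 3.65
tool_pos: [0.4868, 0.1948, 0.2517]
tool_rot: [3.141, 0.0, -0.001]
contact_force: [1.1, 0.0, 0.7]
opening: 0.0492
grip_force: 0.0
```

```bash
python3 - <<'E'
from h import *
s=status.observe();i=camera_info("wrist");im=read_camera("wrist")
print(s['time'],s['tool_pos'],s['tool_rot'],s['opening'])
for n,z in(("tube",.031),("tube_collar",.031),("rests",.012)):
    for r in models.regions_of("wrist",n)[:2]:
        print(n,round(r['conf'],2),np.round(r['extent']),r['mask'].sum(),*[np.round(x,3) for x in axis(i,r['mask'],z)])
cv2.imwrite("pics/w2.png",im[:,:,::-1])
E
```

```text
3.65 [0.48677827 0.1948246  0.25170941] [ 3.14112376e+00  2.71086437e-05 -1.28433031e-03] 0.049153716375870904
tube 0.89 [307.  51. 330. 224.] 3968 [0.551 0.198] [ 24.003 163.537] 89.296 [0.556 0.198] 3.134
tube 0.19 [ 84.  34. 385. 246.] 47968 [0.548 0.275] [203.007 272.857] 0.03 [0.555 0.276] 1.579
tube_collar 0.75 [222.  52. 260. 230.] 4324 [0.549 0.269] [166.456  27.385] 0.68 [0.555 0.269] -3.132
rests 0.69 [477. 101. 562. 220.] 6541 [ 0.536 -0.017] [112.353  80.458] 17.586 [ 0.535 -0.012] -2.802
```

View pics/w2.png

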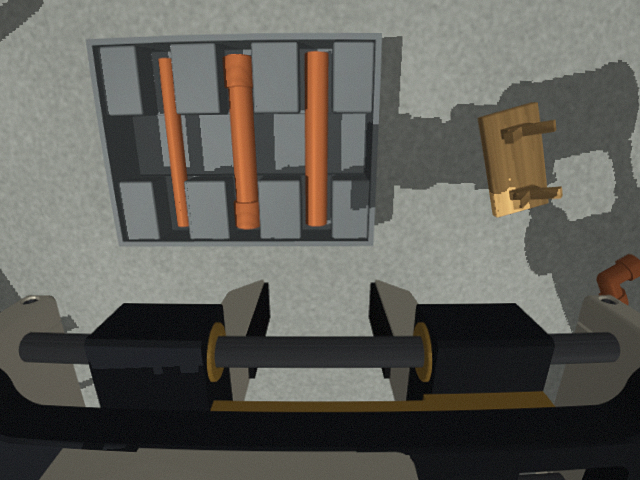

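The plain tube is at (0.551, 0.198), lying along x (column 318, rows 51–224). The fingers are set narrow and clear both the wall and the collared tube, so I'm descending.

Call:
send_rows --plan '[{"offset":[32,-2,0],"yaw":0},{"offset":[32,-1,0],"yaw":0},{"offset":[0,0,20],"yaw":0.006},{"offset":[0,0,35],"yaw":0},{"offset":[0,0,35],"yaw":0},{"offset":[0,0,35],"yaw":0},{"offset":[0,0,30],"yaw":0},{"offset":[0,0,20],"yaw":0},{"offset":[0,0,15],"yaw":0},{"offset":[0,0,15],"yaw":0},{"offset":[0,0,10],"yaw":0},{"offset":[0,0,0],"yaw":0},{"offset":[0,0,0],"yaw":0}]' --hand 0.52

```text
time: 5.15
tool_pos: [0.551, 0.1988, 0.0371]
tool_rot: [-3.142, -0.0, -0.006]
contact_force: [0.0, -1.0, -0.1]
opening: 0.0441
grip_force: 0.0
```

```bash
python3 - <<'E'
from h import *
i=camera_info("wrist")
# w2 pose
i['origin']=np.array([.48678+.08407,.19482,.25171+.13286]); i['attitude']=np.array([2.8272,0,-1.5715])
p=back(i,[(480,117),(538,101),(549,206),(493,217)],.012);print(p.round(4),p.mean(0))
E
```

```text
[[ 0.5769  0.0322  0.012 ]
 [ 0.5938 -0.0263  0.012 ]
 [ 0.4852 -0.058   0.012 ]
 [ 0.4725  0.0039  0.012 ]] [ 0.53210512 -0.01203651  0.012     ]
```

Call:
send_rows --plan '[{"offset":[0,0,0],"yaw":0},{"offset":[0,0,0],"yaw":0},{"offset":[0,0,0],"yaw":0},{"offset":[0,0,0],"yaw":0},{"offset":[0,0,0],"yaw":0},{"offset":[0,0,0],"yaw":0},{"offset":[0,0,0],"yaw":0},{"offset":[0,0,-5],"yaw":0},{"offset":[0,0,-15],"yaw":0},{"offset":[0,0,-20],"yaw":0},{"offset":[0,0,-20],"yaw":0},{"offset":[0,0,-20],"yaw":0},{"offset":[0,0,-20],"yaw":0},{"offset":[0,0,-20],"yaw":0},{"offset":[0,0,-10],"yaw":0},{"offset":[0,0,0],"yaw":0}]' --hand 1 --squeeze 35

```text
time: 6.75
tool_pos: [0.5512, 0.199, 0.1678]
tool_rot: [-3.141, -0.002, -0.006]
contact_force: [-0.1, 0.0, -1.6]
opening: 0.0208
grip_force: 35.0
```

Call:
send_rows --plan '[{"offset":[-3,20,0],"yaw":0},{"offset":[-4,35,0],"yaw":0},{"offset":[-4,40,0],"yaw":0},{"offset":[-4,40,0],"yaw":0},{"offset":[-3,40,0],"yaw":0},{"offset":[-1,28,0],"yaw":0},{"offset":[0,10,0],"yaw":0},{"offset":[0,0,0],"yaw":-0.1},{"offset":[0,0,0],"yaw":-0.1},{"offset":[0,0,0],"yaw":-0.084},{"offset":[0,0,20],"yaw":0},{"offset":[0,0,20],"yaw":0},{"offset":[0,0,20],"yaw":0},{"offset":[0,0,15],"yaw":0},{"offset":[0,0,10],"yaw":0},{"offset":[0,0,0],"yaw":0},{"offset":[0,0,0],"yaw":0}]'

```text
time: 8.45
tool_pos: [0.5305, -0.0137, 0.0817]
tool_rot: [-3.142, 0.0, 0.278]
contact_force: [0.1, -0.3, -1.6]
opening: 0.0212
grip_force: 35.0
```

```bash
python3 - <<'E'
from h import *
im=read_camera("wrist");t=read_camera("top")
a=np.zeros((480,800,3),np.uint8); a[:, :400]=cv2.resize(im[100:460,170:470],(400,480)); a[:,400:]=cv2.resize(t[215:323,310:400],(400,480))
cv2.imwrite("pics/r1.png",a[:,:,::-1])
E
```

```text
(no output)
```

View pics/r1.png

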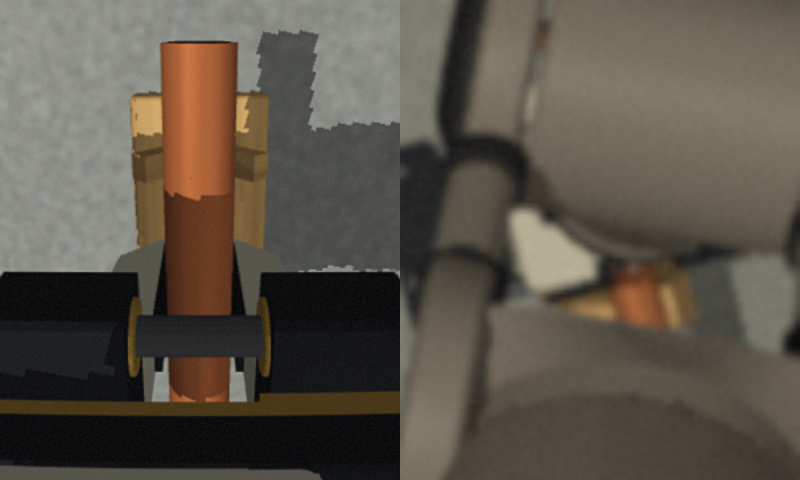

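The tube (columns 162–238) is centred over the front V block (133–268) and parallel to the plank. I'm lowering it into the Vs.

Call:
send_rows --plan '[{"offset":[0,0,10],"yaw":0},{"offset":[0,0,10],"yaw":0},{"offset":[0,0,5],"yaw":0},{"offset":[0,0,3],"yaw":0},{"offset":[0,0,2],"yaw":0},{"offset":[0,0,0],"yaw":0},{"offset":[0,0,0],"yaw":0}]'

```text
time: 9.25
tool_pos: [0.5305, -0.014, 0.0518]
tool_rot: [3.141, -0.0, 0.278]
contact_force: [0.6, -0.9, -1.5]
opening: 0.0211
grip_force: 35.0
```

Call:
send_rows --plan '[{"offset":[0,0,1],"yaw":0},{"offset":[0,0,0],"yaw":0},{"offset":[0,0,0],"yaw":0}]'

```text
time: 9.55
tool_pos: [0.5307, -0.0141, 0.0512]
tool_rot: [3.141, -0.001, 0.278]
contact_force: [-0.7, 0.7, 3.5]
opening: 0.0209
grip_force: 35.0
```

Call:
send_rows --plan '[{"offset":[0,0,0],"yaw":0},{"offset":[0,0,0],"yaw":0},{"offset":[0,0,0],"yaw":0},{"offset":[0,0,0],"yaw":0},{"offset":[0,0,0],"yaw":0},{"offset":[0,0,0],"yaw":0},{"offset":[0,0,-10],"yaw":0},{"offset":[0,0,-20],"yaw":0},{"offset":[0,0,-25],"yaw":0},{"offset":[0,0,-25],"yaw":0},{"offset":[-20,0,-20],"yaw":0},{"offset":[-22,0,0],"yaw":0},{"offset":[-20,0,0],"yaw":0},{"offset":[0,0,0],"yaw":0},{"offset":[0,0,0],"yaw":0},{"offset":[0,0,0],"yaw":0}]' --hand 0.52

```text
time: 11.15
tool_pos: [0.4718, -0.031, 0.1511]
tool_rot: [3.141, -0.001, 0.278]
contact_force: [-0.6, -0.3, 0.7]
opening: 0.0442
grip_force: 0.0
```

```bash
python3 - <<'E'
from h import *
s=status.observe();i=camera_info("wrist");im=read_camera("wrist")
print(s['time'],s['tool_pos'],s['tool_rot'])
for n,z in(("tube",.045),("rests",.012)):
    for r in models.regions_of("wrist",n)[:1]:
        print(n,round(r['conf'],2),np.round(r['extent']),r['mask'].sum(),*[np.round(x,4) for x in axis(i,r['mask'],z)])
cv2.imwrite("pics/r2.png",im[:,:,::-1])
E
```

```text
11.15 [ 0.47176185 -0.03099451  0.15110257] [ 3.14096304e+00 -1.26824135e-03  2.77775625e-01]
tube 0.78 [303.  18. 338. 274.] 8401 [ 0.5302 -0.0139] [167.022   22.5387] 16.4557 [ 0.5381 -0.0115] -2.8554
rests 0.7 [278.  74. 358. 223.] 6741 [ 0.5332 -0.013 ] [108.791  59.958] 16.7135 [ 0.5358 -0.0125] -2.8786
```

View pics/r2.png

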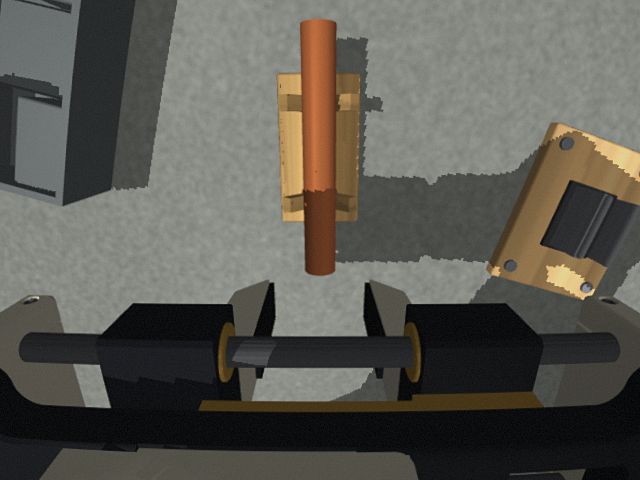

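The tube (column 319, rows 18–274) lies in both Vs along the plank and is released. Its centre is about 61 mm ahead of the tool, so I'm going down to take it near this end.

Call:
send_rows --plan '[{"offset":[0,0,20],"yaw":0},{"offset":[0,0,25],"yaw":0},{"offset":[0,0,25],"yaw":0},{"offset":[0,0,20],"yaw":0},{"offset":[0,0,10],"yaw":0},{"offset":[0,0,0],"yaw":0},{"offset":[0,0,0],"yaw":0}]'

```text
time: 12.0
tool_pos: [0.4713, -0.031, 0.0511]
tool_rot: [3.141, -0.0, 0.278]
contact_force: [0.5, -0.4, 0.9]
opening: 0.0446
grip_force: 0.0
```

Call:
send_rows --plan '[{"offset":[0,0,0],"yaw":0},{"offset":[0,0,0],"yaw":0},{"offset":[0,0,0],"yaw":0},{"offset":[0,0,0],"yaw":0},{"offset":[0,0,0],"yaw":0},{"offset":[0,0,0],"yaw":0},{"offset":[0,0,0],"yaw":0},{"offset":[0,0,-5],"yaw":0},{"offset":[0,0,-15],"yaw":0},{"offset":[0,0,-20],"yaw":0},{"offset":[0,0,-20],"yaw":0},{"offset":[0,0,-15],"yaw":0},{"offset":[0,0,0],"yaw":0},{"offset":[0,0,0],"yaw":0}]' --hand 1 --squeeze 50

```text
time: 13.4
tool_pos: [0.4703, -0.0308, 0.1253]
tool_rot: [-3.141, 0.001, 0.278]
contact_force: [-0.7, -0.6, -1.1]
opening: 0.0208
grip_force: 50.0
```

Call:
send_rows --plan '[{"offset":[0,0,0],"yaw":0.08},{"offset":[0,0,0],"yaw":0.1},{"offset":[0,0,0],"yaw":0.095},{"offset":[2,20,0],"yaw":0},{"offset":[2,35,0],"yaw":0},{"offset":[2,40,0],"yaw":0},{"offset":[2,40,0],"yaw":0},{"offset":[1,35,0],"yaw":0},{"offset":[0,20,0],"yaw":0},{"offset":[0,10,0],"yaw":0},{"offset":[0,0,20],"yaw":0},{"offset":[0,0,20],"yaw":0},{"offset":[0,0,5],"yaw":0},{"offset":[0,0,0],"yaw":0},{"offset":[0,0,0],"yaw":0},{"offset":[0,0,0],"yaw":0}]'

```text
time: 15.0
tool_pos: [0.4808, -0.231, 0.0816]
tool_rot: [3.141, -0.001, 0.003]
contact_force: [0.1, -0.4, -0.9]
opening: 0.0212
grip_force: 50.0
```

```bash
python3 - <<'E'
from h import *
s=status.observe();i=camera_info("wrist");im=read_camera("wrist")
print(s['time'],s['tool_pos'],s['tool_rot'])
T=s['tool_pos'][2]-.006
for n,z in(("tube",T+.01),("clip",.012)):
    for r in models.regions_of("wrist",n)[:1]:
        print(n,round(r['conf'],2),np.round(r['extent']),r['mask'].sum(),*[np.round(x,4) for x in axis(i,r['mask'],z)])
cv2.imwrite("pics/c1.png",im[:,:,::-1])
E
```

```text
15.0 [ 0.48084891 -0.23103364  0.08159671] [ 3.14062935e+00 -1.37856137e-03  3.16096782e-03]
tube 0.61 [288.   0. 352. 336.] 18570 [ 0.5413 -0.2304] [123.233   20.6207] 0.2279 [ 0.5498 -0.2303] -3.1352
clip 0.7 [226.  45. 416. 276.] 27570 [ 0.5403 -0.2303] [129.0369 100.2324] 0.2488 [ 0.5459 -0.2301] 3.0931
```

View pics/c1.png

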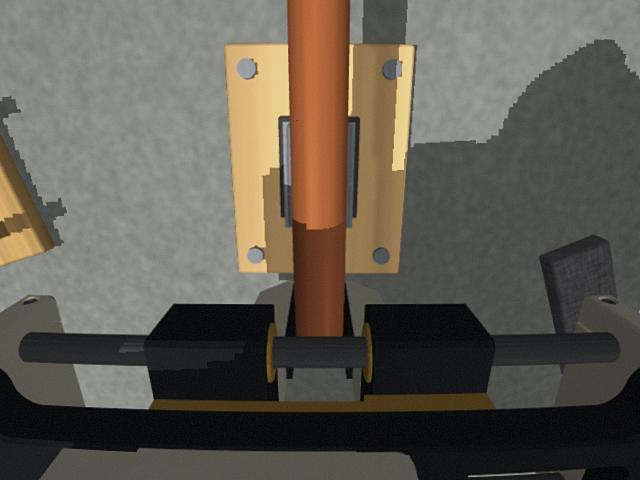

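Tube (axis at column 319) lies over and parallel to the clip, whose board is centred at (0.5403, -0.2303). A 2 mm shift back centres it lengthwise, then I lower it onto the lips.

Call:
send_rows --plan '[{"offset":[-2,0,0],"yaw":0},{"offset":[0,0,8],"yaw":0},{"offset":[0,0,6],"yaw":0},{"offset":[0,0,4],"yaw":0},{"offset":[0,0,3],"yaw":0},{"offset":[0,0,1],"yaw":0},{"offset":[0,0,0],"yaw":0},{"offset":[0,0,0],"yaw":0}]'

```text
time: 15.95
tool_pos: [0.4783, -0.231, 0.0588]
tool_rot: [3.142, -0.0, 0.003]
contact_force: [-0.5, 0.7, 0.0]
opening: 0.0208
grip_force: 50.0
```

Call:
send_rows --plan '[{"offset":[0,0,0.5],"yaw":0},{"offset":[0,0,0],"yaw":0},{"offset":[0,0,0],"yaw":0}]'

```text
time: 16.25
tool_pos: [0.4783, -0.231, 0.0584]
tool_rot: [3.141, -0.0, 0.003]
contact_force: [-1.4, 0.1, 1.2]
opening: 0.0213
grip_force: 50.0
```

Call:
send_rows --plan '[{"offset":[0,0,0],"yaw":0},{"offset":[0,0,0],"yaw":0},{"offset":[0,0,0],"yaw":0},{"offset":[0,0,0],"yaw":0},{"offset":[0,0,0],"yaw":0},{"offset":[0,0,-5],"yaw":0},{"offset":[0,0,-15],"yaw":0},{"offset":[0,0,-25],"yaw":0},{"offset":[0,0,-25],"yaw":0},{"offset":[0,0,0],"yaw":0},{"offset":[0,0,0],"yaw":0},{"offset":[0,0,0],"yaw":0}]' --hand 0.58

```text
time: 17.45
tool_pos: [0.4778, -0.2306, 0.1274]
tool_rot: [-3.141, 0.001, 0.003]
contact_force: [0.1, 0.5, -0.2]
opening: 0.0385
grip_force: 0.0
```

```bash
python3 - <<'E'
from h import *
s=status.observe();i=camera_info("wrist");im=read_camera("wrist")
print(s['time'],s['tool_pos'],s['tool_rot'])
for n,z in(("tube",.063),("clip",.012)):
    for r in models.regions_of("wrist",n)[:1]:
        print(n,round(r['conf'],2),np.round(r['extent']),r['mask'].sum(),*[np.round(x,4) for x in axis(i,r['mask'],z)])
cv2.imwrite("pics/c2.png",im[:,:,::-1])
E
```

```text
17.45 [ 0.47775133 -0.2306478   0.12740538] [-3.14074032e+00  1.33375548e-03  2.75414168e-03]
tube 0.76 [300.   0. 340. 295.] 11046 [ 0.5406 -0.2302] [ 20.8407 158.4964] 89.8729 [ 0.5499 -0.2302] 3.1398
clip 0.69 [244.  52. 398. 245.] 20377 [ 0.5404 -0.2302] [128.2216 100.1813] 0.2267 [ 0.5449 -0.2303] -3.1399
```

View pics/c2.png

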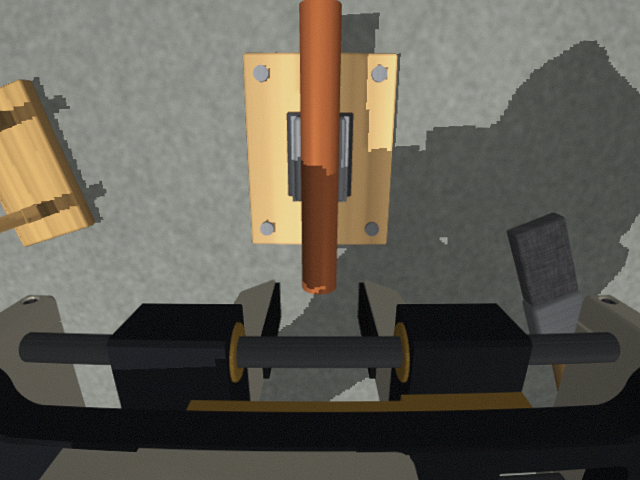

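Tube rests on the lips, centred at (0.5406, -0.2302) and parallel. I'm shutting the fingers and moving above its middle.

Call:
send_rows --plan '[{"offset":[20,0,0],"yaw":0},{"offset":[22,0,0],"yaw":0},{"offset":[21,0,0],"yaw":0},{"offset":[0,0,0],"yaw":0},{"offset":[0,0,0],"yaw":0},{"offset":[0,0,0],"yaw":0},{"offset":[0,0,15],"yaw":0},{"offset":[0,0,10],"yaw":0},{"offset":[0,0,8],"yaw":0},{"offset":[0,0,2],"yaw":0},{"offset":[0,0,0],"yaw":0},{"offset":[0,0,0],"yaw":0}]' --hand 1 --squeeze 20

```text
time: 18.8
tool_pos: [0.5415, -0.231, 0.0936]
tool_rot: [3.141, -0.001, 0.003]
contact_force: [0.2, 0.1, 0.6]
opening: 0.0002
grip_force: 0.0
```

Call:
send_rows --plan '[{"offset":[-1,0,2],"yaw":0},{"offset":[0,0,1],"yaw":0},{"offset":[0,0,1],"yaw":0},{"offset":[0,0,1],"yaw":0},{"offset":[0,0,1],"yaw":0},{"offset":[0,0,0],"yaw":0}]'

```text
time: 19.4
tool_pos: [0.5406, -0.2309, 0.088]
tool_rot: [3.141, -0.001, 0.003]
contact_force: [-0.9, 0.3, 4.8]
opening: 0.0004
grip_force: 2.6
```

Call:
send_rows --plan '[{"offset":[0,0,1],"yaw":0},{"offset":[0,0,1],"yaw":0},{"offset":[0,0,1],"yaw":0},{"offset":[0,0,0],"yaw":0}]'

```text
time: 19.8
tool_pos: [0.541, -0.2311, 0.0862]
tool_rot: [3.14, -0.002, 0.003]
contact_force: [-2.3, 1.5, 11.7]
opening: 0.0004
grip_force: 6.1
```

Call:
send_rows --plan '[{"offset":[0,0,1],"yaw":0},{"offset":[0,0,1],"yaw":0},{"offset":[0,0,1],"yaw":0},{"offset":[0,0,0],"yaw":0}]'

```text
time: 20.2
tool_pos: [0.5414, -0.2313, 0.0836]
tool_rot: [3.14, -0.004, 0.003]
contact_force: [-1.8, 1.9, 13.5]
opening: 0.0006
grip_force: 6.9
```

Call:
send_rows --plan '[{"offset":[0,0,1],"yaw":0},{"offset":[0,0,1],"yaw":0},{"offset":[0,0,0],"yaw":0}]'

```text
time: 20.5
tool_pos: [0.5415, -0.2313, 0.0812]
tool_rot: [3.14, -0.004, 0.003]
contact_force: [-0.6, 1.2, 10.3]
opening: 0.0006
grip_force: 5.4
```

Call:
send_rows --plan '[{"offset":[0,0,1],"yaw":0},{"offset":[0,0,1],"yaw":0},{"offset":[0,0,1],"yaw":0},{"offset":[0,0,0],"yaw":0}]'

```text
time: 20.9
tool_pos: [0.5401, -0.2307, 0.076]
tool_rot: [-3.141, 0.001, 0.003]
contact_force: [0.2, 0.3, -0.3]
opening: 0.0004
grip_force: 0.0
```

Call:
send_rows --plan '[{"offset":[0,0,1],"yaw":0},{"offset":[0,0,1],"yaw":0},{"offset":[0,0,0],"yaw":0}]'

```text
time: 21.2
tool_pos: [0.5401, -0.2308, 0.0742]
tool_rot: [3.142, 0.001, 0.003]
contact_force: [-1.1, 0.4, 1.9]
opening: 0.0005
grip_force: 1.2
```

Snapped. I'll press lightly to confirm it sits on the saddle.

Call:
send_rows --plan '[{"offset":[0,0,1],"yaw":0},{"offset":[0,0,1],"yaw":0},{"offset":[0,0,0],"yaw":0}]'

```text
time: 21.5
tool_pos: [0.5402, -0.2313, 0.074]
tool_rot: [3.14, -0.0, 0.003]
contact_force: [-7.0, 0.9, 14.2]
opening: 0.0006
grip_force: 7.4
```

Firm stop at fingertip height 49 mm, so the tube is home. Retreating.

Call:
send_rows --plan '[{"offset":[0,0,-5],"yaw":0},{"offset":[0,0,-15],"yaw":0},{"offset":[0,0,-25],"yaw":0},{"offset":[0,0,-30],"yaw":0},{"offset":[-20,0,-30],"yaw":0},{"offset":[-25,0,-20],"yaw":0},{"offset":[-20,0,-10],"yaw":0},{"offset":[0,0,0],"yaw":0},{"offset":[0,0,0],"yaw":0},{"offset":[0,0,0],"yaw":0}]'

```text
time: 22.5
tool_pos: [0.4758, -0.2309, 0.2064]
tool_rot: [-3.141, 0.001, 0.003]
contact_force: [-0.3, 0.4, -0.9]
opening: 0.0003
grip_force: 0.0
```

```bash
python3 - <<'E'
from h import *
s=status.observe();i=camera_info("wrist");im=read_camera("wrist")
print(s['time'],s['tool_pos'])
for n,z in(("tube",.048),("clip",.012)):
    for r in models.regions_of("wrist",n)[:1]:
        print(n,round(r['conf'],2),np.round(r['extent']),r['mask'].sum(),*[np.round(x,4) for x in axis(i,r['mask'],z)])
cv2.imwrite("pics/f.png",im[:,:,::-1])
E
```

```text
22.5 [ 0.47578446 -0.23090444  0.20637887]
tube 0.7 [310.  36. 334. 240.] 4940 [ 0.5422 -0.2302] [ 20.8871 159.7923] 89.6222 [ 0.5483 -0.2302] 3.1391
clip 0.57 [263.  67. 377. 215.] 12763 [ 0.5406 -0.2305] [100.3663 128.8811] 89.961 [ 0.5438 -0.2302] 3.1124
```

View pics/f.png

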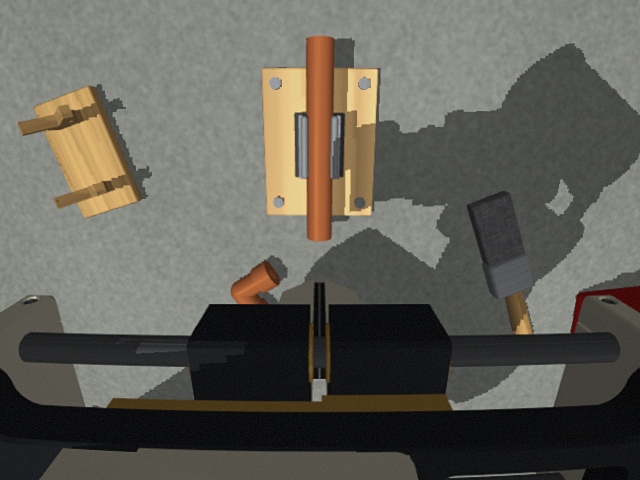

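The tube (column 320, rows 36–240) sits between the lips, parallel to the clip and centred to within about 2 mm. Nothing else near it has moved, so I'm handing in.

```bash
python3 -c "
from cell import ticket
print(ticket.hand_in())"
```

```text
the job is handed in; nothing more can be done
None
```

The plain 22 mm tube is snapped home in the clip, centred to within about 2 mm, after being laid on the V rests and taken again near one end; readings while pressing stayed below 15 N, and the job is handed in at about 22.5 s (the verdict was not shown).

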